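Plug a lamp module into the sprung test socket and hold it down

TASK

Pick up the finned round lamp module that has a square white block on top, turn it until the cross-shaped foot under it meshes with the cross-shaped slot in the test socket, and slide it in. Push it down against the socket's spring until its round plate sits flush on the socket, and finish like that, with the gripper still on the module holding it fully down. Do not knock the module over, and leave the other things on the bench where they are.

Things in the scene. Friction and masses are not known exactly. Their poses are not given: they have to be found in the camera images.
- module_mid (a point): Lamp module, loose, 0.26 to 0.48 kg, standing upright on its foot, 90 mm tall; this point is on its axis half-way up, 45 mm above the foot's underside. Round aluminium heat sink, diameter 80 mm, 30 to 50 mm above the foot's underside, with a flat plate underneath. On it a square white block, 32 x 32 mm, 50 to 90 mm up, to grip by; its sides are square to the x and y axes. z is up.
- module_foot (a point): Centre of the underside of the module's foot, axes as module_mid. The foot (splines) is 30 mm tall, hidden under the heat sink: two crossed bars, each 40 mm long and 9 mm wide, along the module's x and y axes, so parallel to the sides of the white block. Cross and block look the same after every quarter turn.
- socket_mouth (a point): Test socket, grey metal block 92 x 92 mm, 50 mm high, fixed on a 130 x 110 mm base plate, turned up to 40 degrees. Point: centre of its flat top, at the mouth of the cross slot. Slot arms lie along this frame's x and y, each 43 mm long, 12 mm wide (1.5 mm play round the foot), with 3 mm chamfer. z up. Module fits in any of four quarter turns; when home, module_mid is 15 mm above this point.
- plunger (a joint): Brass spring contact in the slot: how far it is pressed down, m. At 0 it stands 20 mm below the mouth. Takes 7 N to start, 14 N at 0.010 (the module's own 2.5 to 5 N count towards these); there the module's plate lies flush on the socket, the hard stop. Unless held down, the spring lifts the module again.
- heatsink: Bystander, loose: a plain finned round heat sink without a block on top, diameter 84 mm, 48 mm tall. Its place and the module's may be swapped. Origin under its centre.
- driver_a: Bystander, loose: white driver box about 111 x 42 x 28 mm, lying flat beyond the module. Origin under its centre.
- driver_b: Bystander, loose: a second white driver box like driver_a. Origin under its centre.
- trim_a: Bystander, loose: white trim ring, outer diameter 124 mm, 12 mm thick, lying flat on the far side. Origin under its centre.
- trim_b: Bystander, loose: a trim ring like trim_a, on the near side. Origin under its centre.
- tape: Bystander, loose: empty cardboard tape core, diameter 90 mm, 48 mm tall, left of the socket. Origin under its centre.
- screwdriver: Bystander, loose: a screwdriver lying on the near side. Origin on its underside.
There are look-alikes about, which are no part of the job. What is shaped like the part that bears socket_mouth but red or turquoise is not meant.

How it is judged:
By the outcome, as a careful person would: the job done as asked, in the order asked, and still so for the second after the job is handed in, while the arm keeps its last pose, push and grip.
It also fails if it takes over 42 s, if anything falls off the work surface, if the arm or the gripper's body presses on something with over 40 N, if the wrist force passes 120 N, or if a joint passes its speed limit or range.

ROBOT

A 7-joint arm with a two-finger parallel gripper is mounted at the origin on the work surface. World frame = base frame: x ahead of the robot, y to its left, z up, the work surface at z = 0. Lengths are in m, angles in rad, forces in N, time in s.
With the tool pointing down it reaches from about 0.4 to 0.875 m from the base axis. Payload 19.3 kg.
Tool frame: the origin (TCP) lies on the centre line of the jaws, within the pads' length; the fingertips stand 14 mm ahead of it and the grasp point (between the pads) lies 5 mm behind it; x points along the fingers, y is the direction in which the jaws open and shut, and the axes are right-handed (so a half turn about x gives the same grasp; the last joint's range is limited). The gripper opens to 85 mm and grips with 20 to 120 N. Pads are 22 mm wide; open, the fingers measure 114 mm over their backs; the gripper's body (76 mm by 85 mm) begins 54 mm behind the grasp point. The pads swing forward as they close: fully open they stand 13 mm farther back than shut.
Start: joints at [-1.371, 0.521, -0.036, 1.599, 0.021, 1.021, -0.113], TCP at [0.167, 0.602, 0.245] pointing down, gripper open.
Joint ranges: [-2.91, 2.91], [-0.3, 2.13], [-1.5, 1.42], [0.17, 2.43], [-1.26, 4.41], [0.16, 1.93], [-2.52, 2.52]. Speed limits (rad/s): [1.89, 1.89, 2.39, 2.39, 3.01, 3.01, 3.01].

INTERFACE

Orientations are given as [roll, pitch, yaw] about the fixed x, y, z axes, in that order (R = Rz(yaw) Ry(pitch) Rx(roll)).
In Python, from workcell import monitor, optics, bot gives the robot as it stands.
- The arm moves only by the tool arm_command, never from a script. Its arguments are lists of equal length, an entry for each row: "delta_pos": the shift along the tool's x, y, z as a fraction of full scale, a list of three; "rotation": the turn, a rotation vector about the tool's x, y, z as a fraction of full scale, a list of three. In form: {"delta_pos": [[dx, dy, dz], ...], "rotation": [[wx, wy, wz], ...]}. A call has 1 to 10 rows; each row shifts and turns the pose as measured when the row begins, along the tool's axes as they then stand; what a row does not reach is not made up. Full scale, the value 1, is 30 mm for a shift and 6 degrees for a turn. A row lasts 1/10 s, in which the tool goes at most 50 mm and 8.59 degrees, less where a joint would pass 70% of its speed; a pose out of reach is approached as far as the arm can. A call with a number of a shift or a turn outside -1 to 1 is refused whole. A call with a gripper value outside its range is refused whole. "gripper" is the closure, from -1 (fully open) to 1 (shut), so that 0 is half open, set as the call begins (left out, the last holds). The fingers move at their own pace and stop on an object; "grip_force" is the grip in N (left out, the last holds). Time passes only in rows, so rows that do not move let the fingers close. It gives the time, the measured TCP pose, the force and the opening at its end, in the units of the state.
- monitor.observe(): the state, without advancing time (a new reading comes with each control period).
- optics.grab_frame(name): name is "scene" or "top"; returns the picture (384x512x3 uint8, red, green, blue); there is no depth.
- optics.camera_params(name): a dict with "fx", "fy", "cx", "cy" (pixels), "origin" and "rotation" of the camera in the world. Camera axes: x right, y down, z forward; pixel columns grow to the right and rows downward; lengths in m; the calibration is good to about 2 mm. A picture is of the moment at which its call begins. camera_params takes no time and is no camera call.
- bot.job_done(): hands the job in, once; it reports no verdict.
The state is a dict: "clock": time; "qpos": joint angles; "qd": joint speeds; "joint_efforts": joint torques, N m; "position": TCP position; "tool_rot": TCP orientation; "force": force on the tool from outside, world axes, zero at the start; "moment": the same for the moment, N m; "grip_width": finger opening in m.
Only numpy, scipy, OpenCV 4.12 (cv2) and the standard library are available. Lean on these libraries where they do the work, as an engineer would, in place of code of your own. Each camera call takes 0.05 s, during which the arm holds its last target. There are 200 camera calls.

## Working session

There is one attempt and no reset: what is moved stays moved. The work goes in short steps, Python scripts to look and compute and a tool call to move; the robot and the scene stay as the last step left them, time stands still between calls to the robot, and variables do not carry over. Pictures are saved under pics/ and viewed, about 8 in all and at most 12, crops included, and the job is handed in when it is done.

Besides the shell and the picture viewer there is one more tool, called after ">>>" as a command line: name --argument value ..., lists and objects as JSON in quotes. arm_command: Moves the arm, as the interface text tells. Its arguments: {"type":"object","properties":{"delta_pos":{"type":"array","items":{"type":"array","items":{"type":"number"}}},"rotation":{"type":"array","items":{"type":"array","items":{"type":"number"}}},"gripper":{"type":"number"},"grip_force":{"type":"number"}},"required":["delta_pos","rotation"]}

```bash
mkdir -p pics
python3 - <<'E'
from workcell import monitor, optics, bot
import cv2,pickle
s=monitor.observe(); print({k:s[k] for k in s})
for n in("scene","top"):
    f=optics.grab_frame(n); cv2.imwrite(f"pics/{n}0.png",f[:,:,::-1]); print(n,optics.camera_params(n))
E
```

```text
{'clock': 0.0, 'qpos': array([-1.37117799,  0.52200575, -0.03634434,  1.60001319,  0.0211877 ,
        1.02107788, -0.11281663]), 'qd': array([ 3.27630570e-04,  7.22348821e-04, -3.31210246e-05,  4.89292923e-04,
       -1.30036551e-03,  2.75836662e-04, -2.66590852e-04]), 'joint_efforts': array([ 5.78948516e-05, -9.27119851e+01,  1.97962917e+00, -3.69914639e+01,
        1.78175321e-02,  8.38230655e-03,  8.81299070e-05]), 'position': array([0.16653398, 0.60207191, 0.24472881]), 'tool_rot': array([-1.51661444,  1.56967656, -1.78645103]), 'force': array([ 0.12520348, -0.36221632,  0.33656254]), 'moment': array([-0.00240889, -0.0079182 , -0.01541031]), 'grip_width': 0.08544038940041655}
scene {'fx': 438.29414726445094, 'fy': 438.29414726445094, 'cx': 243.88811239562799, 'cy': 195.58398690896007, 'origin': array([1.36798501, 0.79442908, 0.83084578]), 'rotation': array([-2.19774902,  0.01243177,  2.20852654])}
top {'fx': 486.8688900502091, 'fy': 486.8688900502091, 'cx': 257.8763912254777, 'cy': 189.88315882722392, 'origin': array([0.30287681, 0.16924669, 1.28585356]), 'rotation': array([-2.98377713, -0.03413298, -1.54227424])}
```

View pics/top0.png

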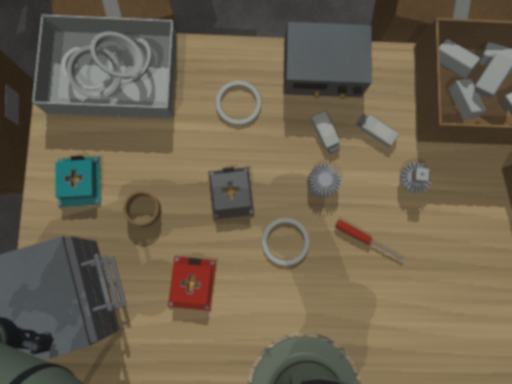

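View pics/scene0.png

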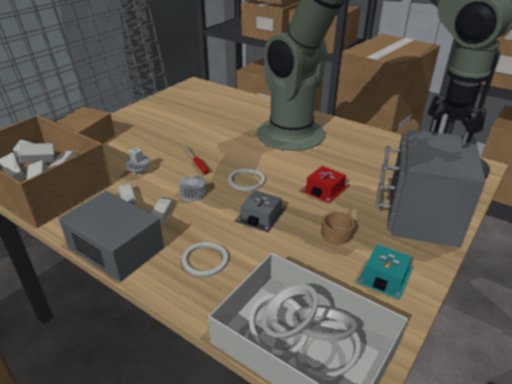

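The top view shows the module (white block) at about (420,176), the grey socket at (231,190), and the plain heatsink at (323,180). The arm is at lower left, over a tall grey box. Next I'll look at enlarged crops.

```bash
cat > h.py <<'E'
import numpy as np, cv2
from scipy.spatial.transform import Rotation as R
from workcell import monitor, optics
P={n:optics.camera_params(n) for n in("scene","top")}
def rot(v): return R.from_euler('xyz',v).as_matrix()
def ray(n,u,v):
    p=P[n]; d=np.array([(u-p["cx"])/p["fx"],(v-p["cy"])/p["fy"],1.]); return p["origin"],rot(p["rotation"])@d
def plane(n,u,v,z):
    o,d=ray(n,u,v); return o+d*(z-o[2])/d[2]
def proj(n,X):
    p=P[n]; c=rot(p["rotation"]).T@(np.array(X)-p["origin"]); return c[0]/c[2]*p["fx"]+p["cx"],c[1]/c[2]*p["fy"]+p["cy"]
def crop(im,u,v,w,h,s): return cv2.resize(im[v-h:v+h,u-w:u+w],None,fx=s,fy=s,interpolation=cv2.INTER_CUBIC)
E
python3 - <<'E'
from h import *
for n in P: print(n, rot(P[n]["rotation"]).round(3).tolist())
print(rot(monitor.observe()["tool_rot"]).round(3).tolist())
print("block top",plane("top",423,174,.09),"hs bottom",plane("top",415,180,.04),"socket",plane("top",231,190,.05))
print("heatsink",plane("top",323,180,.048), "box corners(z.2)",plane("top",120,320,.2),plane("top",66,238,.2))
print("scene mod",plane("scene",136,154,.09),"socket",plane("scene",262,204,.05))
t=cv2.imread("pics/top0.png"); s=cv2.imread("pics/scene0.png")
m=np.vstack([np.hstack([crop(t,418,178,25,19,8),crop(t,231,190,25,19,8)]),np.hstack([crop(s,137,160,25,18,8),crop(s,262,206,25,18,8)])])
cv2.imwrite("pics/m0.png",m)
E
```

```text
scene [[-0.595, 0.477, -0.646], [0.803, 0.341, -0.488], [-0.012, -0.81, -0.587]]
top [[0.029, -0.987, 0.158], [-0.999, -0.034, -0.029], [0.034, -0.157, -0.987]]
[[-0.0, 0.267, 0.964], [-0.001, 0.964, -0.267], [-1.0, -0.001, 0.0]]
block top [ 0.54927535 -0.28298122  0.09      ] hs bottom [ 0.54274109 -0.28018652  0.04      ] socket [0.4981404  0.20165555 0.05      ]
heatsink [ 0.53282336 -0.0357304   0.048     ] box corners(z.2) [0.18390803 0.42511591 0.2       ] [0.35554622 0.55528455 0.2       ]
scene mod [ 0.57113565 -0.25545703  0.09      ] socket [0.51064223 0.21367749 0.05      ]
```

View pics/m0.png

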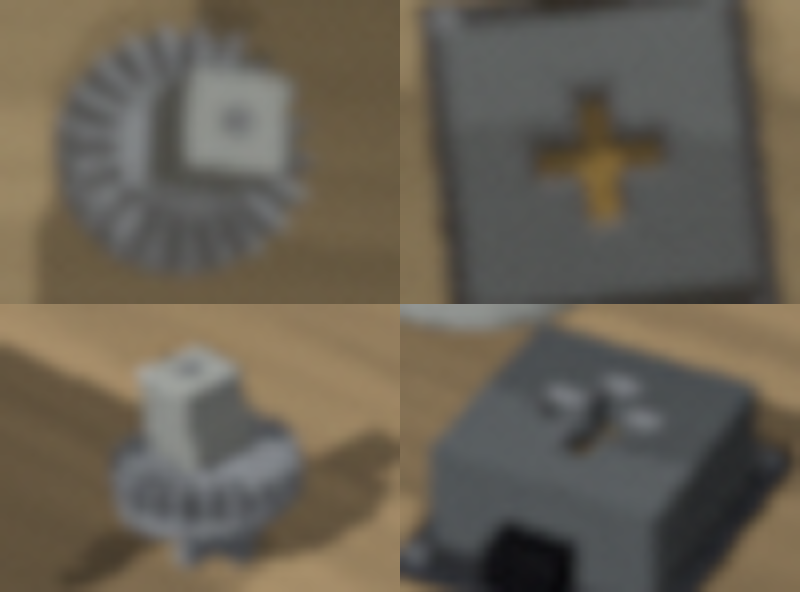

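```bash
cat >> h.py <<'E'
def tri(pts):
    A=np.zeros((3,3));b=np.zeros(3)
    for n,u,v in pts:
        o,d=ray(n,u,v); d=d/np.linalg.norm(d); M=np.eye(3)-np.outer(d,d); A+=M;b+=M@o
    return np.linalg.solve(A,b)
def quad_info(n,q,z):
    W=np.array([plane(n,u,v,z) for u,v in q]); c=W.mean(0)
    e=np.roll(W,-1,0)-W; a=np.degrees(np.arctan2(e[:,1],e[:,0])); L=np.linalg.norm(e[:,:2],axis=1)
    a90=np.degrees(np.angle(np.exp(4j*np.radians(a)).mean())/4)
    return c.round(4),a90.round(2),((a+45)%90-45).round(1),(L*1000).round(1)
E
python3 - <<'E'
from h import *
# crop px -> image px  (crop pixel centre mapping)
f=lambda x,y,u0,v0,ox=0,oy=0: ((x-ox+.5)/8-.5+u0,(y-oy+.5)/8-.5+v0)
bt=[f(x,y,393,159) for x,y in[(188,66),(294,70),(283,178),(182,168)]]
print("block hand",quad_info("top",bt,.09))
st=[f(x,y,206,171,400) for x,y in[(437,12),(740,2),(768,282),(460,303)]]
print("socket hand",quad_info("top",st,.05))
ct=[f(x,y,206,171,400) for x,y in[(537,159),(662,149),(592,88),(606,224)]]
W=np.array([plane("top",*p,.05) for p in ct]); print("cross",W.mean(0),np.degrees(np.arctan2(*(W[0]-W[1])[1::-1])),np.degrees(np.arctan2(*(W[2]-W[3])[1::-1])))
sb=f(190,370,112,142,0,304); sc=f(600,410,237,188,400,304)
bc=np.mean(bt,0); cc=np.mean(ct,0)
print("scene block",plane("scene",*sb,.09),"cross",plane("scene",*sc,.05)); print("tri",tri([("top",*bc),("scene",*sb)]),tri([("top",*cc),("scene",*sc)]))
im=cv2.imread("pics/top0.png"); hsv=cv2.cvtColor(im,cv2.COLOR_BGR2HSV)
big=cv2.resize(im,None,fx=8,fy=8,interpolation=cv2.INTER_CUBIC); 
def contours(m,n,z,name):
    cs,_=cv2.findContours(m,cv2.RETR_EXTERNAL,cv2.CHAIN_APPROX_NONE); c=max(cs,key=cv2.contourArea)
    r=cv2.minAreaRect(c); q=(cv2.boxPoints(r)+.5)/8-.5; print(name,cv2.contourArea(c)/64,q.mean(0).round(2),quad_info(n,q,z))
w=np.zeros(big.shape[:2],np.uint8); y0,x0=160*8,408*8
sub=big[y0:190*8,x0:434*8]; g=sub.min(2)
for th in(125,135,140): 
    w[:]=0; w[y0:190*8,x0:434*8]=(g>th)*255; w2=cv2.morphologyEx(w,cv2.MORPH_OPEN,np.ones((41,41))); contours(w2,"top",.09,f"block{th}")
h=cv2.cvtColor(big,cv2.COLOR_BGR2HSV)[180*8-48:204*8,218*8:246*8]
w[:]=0; w[180*8-48:204*8,218*8:246*8]=(h[:,:,1]>70)*255; contours(w,"top",.045,"slot sat")
E
```

```text
block hand (array([ 0.5502, -0.2809,  0.09  ]), np.float64(-3.95), array([-0.1, -7.3, -3.7, -4.6]), array([34. , 35.3, 32.3, 33.1]))
socket hand (array([0.5003, 0.2024, 0.05  ]), np.float64(6.03), array([4. , 7.4, 5.8, 6.9]), array([97.7, 91.6, 98.4, 94.8]))
cross [0.49828721 0.20301921 0.05      ] 96.58438890252356 7.936432474004287
scene block [ 0.55336511 -0.27848666  0.09      ] cross [0.49839971 0.20363884 0.05      ]
tri [ 0.55072408 -0.28182463  0.08761166] [0.49818232 0.20322071 0.04971266]Traceback (most recent call last):
  File "<stdin>", line 21, in <module>
  File "<stdin>", line 16, in contours
ValueError: max() iterable argument is empty
```

Run:
```python
from h import *
p=monitor.observe()["position"]
for n in P: print(n,proj(n,p),proj(n,p*[1,1,0]))
```

```text
scene (np.float64(448.95153438492594), np.float64(136.1732008528248)) (np.float64(428.244912443876), np.float64(206.44565499443644))
top (np.float64(26.59164380507437), np.float64(328.8749133252818)) (np.float64(68.54814433850353), np.float64(316.84032285629627))
```

>>> arm_command --delta_pos '[[-1,0,0],[-1,0,0],[-1,0,0],[-1,0,0],[-1,0,0]]' --rotation '[[0,0,0],[0,0,0],[0,0,0],[0,0,0],[0,0,0]]'

```text
clock: 0.6
position: [0.1661, 0.6002, 0.394]
tool_rot: [-1.501, 1.558, -1.771]
force: [-0.2, 0.1, 0.2]
grip_width: 0.0852
```

>>> arm_command --delta_pos '[[0,-0.02,1],[0,-0.02,1],[0,-0.02,1],[0,-0.02,1],[0,-0.02,1],[0,-0.02,1],[0,-0.02,1],[0,-0.02,1],[0,-0.02,1],[0,-0.02,1]]' --rotation '[[0.46,0,0],[0.46,0,0],[0.46,0,0],[0.46,0,0],[0.46,0,0],[0.46,0,0],[0.46,0,0],[0.46,0,0],[0.46,0,0],[0.46,0,0]]'

```text
clock: 1.6
position: [0.4303, 0.4526, 0.3957]
tool_rot: [-1.309, 1.559, -2.07]
force: [0.1, 0.3, -0.3]
grip_width: 0.0856
```

>>> arm_command --delta_pos '[[0,-0.02,1],[0,-0.02,1],[0,-0.02,1],[0,-0.02,1],[0,-0.02,1],[0,-0.02,1],[0,-0.02,1],[0,-0.02,1],[0,-0.02,1],[0,-0.02,1]]' --rotation '[[0.46,0,0],[0.46,0,0],[0.46,0,0],[0.46,0,0],[0.46,0,0],[0.46,0,0],[0.46,0,0],[0.46,0,0],[0.46,0,0],[0.46,0,0]]'

```text
clock: 2.6
position: [0.5947, 0.1907, 0.3937]
tool_rot: [-0.958, 1.553, -2.221]
force: [0.1, 0.8, 0.5]
grip_width: 0.0853
```

```bash
cat >> h.py <<'E'
def todo(tx,ty,tz,yaw):
    s=monitor.observe(); T=rot(s["tool_rot"]); d=np.array([tx,ty,tz])-s["position"]
    y=np.degrees(np.arctan2(T[1,1],T[0,1])); Rt=np.zeros((3,3)); c,sn=np.cos(np.radians(yaw)),np.sin(np.radians(yaw))
    Rt=np.array([[0,c,sn],[0,sn,-c],[-1,0,0]])
    print("t",s["clock"],"pos",s["position"].round(4),"yaw",y.round(2),"F",s["force"].round(1),"w",s["grip_width"].round(4))
    print("tool shift/30mm",(T.T@d/.03).round(3),"rot/6deg",(np.degrees(R.from_matrix(T.T@Rt).as_rotvec())/6).round(3))
    print("world dpos mm",(d*1000).round(1), "in final tool axes/30mm",(Rt.T@d/.03).round(3))
E
python3 -c "
from h import *; todo(.5505,-.281,.395,-4)"
```

```text
Traceback (most recent call last):
  File "h.py", line 27, in todo
    print("t",s["clock"],"pos",s["position"].round(4),"yaw",y.round(2),"F",s["force"].round(1),"w",s["grip_width"].round(4))
                                                                                                   ^^^^^^^^^^^^^^^^^^^^^
AttributeError: 'float' object has no attribute 'round'
```

```bash
sed -i 's/s\["grip_width"\].round(4)/round(s["grip_width"],4)/' h.py
python3 -c "
from h import *; todo(.5505,-.281,.395,-4)"
```

```text
t 2.6 pos [0.5947 0.1907 0.3937] yaw 17.64 F [0.1 0.8 0.5] w 0.0853
tool shift/30mm [ 0.197 -6.168 14.538] rot/6deg [3.607 0.124 0.12 ]
world dpos mm [ -44.2 -471.7    1.3] in final tool axes/30mm [-0.044 -0.372 15.789]
```

>>> arm_command --delta_pos '[[0,-0.2,1],[0,-0.2,1],[0,-0.2,1],[0,-0.1,1],[0,0,1],[0,0,1],[0,0,1],[0,0,1],[0,0,1],[0,0,1]]' --rotation '[[0.72,0.12,0.12],[0.72,0,0],[0.72,0,0],[0.72,0,0],[0.72,0,0],[0,0,0],[0,0,0],[0,0,0],[0,0,0],[0,0,0]]'

```text
clock: 3.6
position: [0.5798, -0.1258, 0.3916]
tool_rot: [-1.581, 1.565, 3.035]
force: [0.2, 0.1, -0.1]
grip_width: 0.0856
```

```bash
python3 -c "
from h import *; todo(.5505,-.281,.25,-4)"
```

```text
t 3.6 pos [ 0.5798 -0.1258  0.3916] yaw -5.52 F [ 0.2  0.1 -0.1] w 0.0856
tool shift/30mm [ 4.723 -0.444  5.244] rot/6deg [-0.254 -0.001  0.059]
world dpos mm [ -29.3 -155.2 -141.6] in final tool axes/30mm [ 4.721 -0.613  5.229]
```

>>> arm_command --delta_pos '[[0.6,-0.08,0.87],[0.8,-0.08,0.87],[0.8,-0.08,0.87],[0.8,-0.08,0.87],[0.8,-0.08,0.87],[0.8,-0.08,0.87],[0,0,0]]' --rotation '[[-0.25,0,0],[0,0,0],[0,0,0],[0,0,0],[0,0,0],[0,0,0],[0,0,0]]'

```text
clock: 4.3
position: [0.5467, -0.2934, 0.2486]
tool_rot: [-1.461, 1.564, -3.114]
force: [0.0, 0.3, 0.5]
grip_width: 0.0854
```

Run:
```python
from h import *; todo(.5505,-.281,.15,-4)
t=optics.grab_frame("top")[:,:,::-1].copy(); s=optics.grab_frame("scene")[:,:,::-1].copy()
p=monitor.observe()["position"]; print(proj("top",p),proj("scene",p))
cv2.imwrite("pics/m1.png",np.hstack([crop(t,420,176,48,60,4),crop(s,140,130,48,60,4)]))
```

```text
t 4.3 pos [ 0.5467 -0.2934  0.2486] yaw -4.72 F [0.  0.3 0.5] w 0.0854
tool shift/30mm [ 3.287  0.114 -0.424] rot/6deg [-0.119  0.006  0.06 ]
world dpos mm [  3.8  12.4 -98.6] in final tool axes/30mm [ 3.288  0.098 -0.42 ]
(np.float64(453.43613388600903), np.float64(160.46322063322754)) (np.float64(125.78796479686974), np.float64(104.16111939218916))
```

View pics/m1.png

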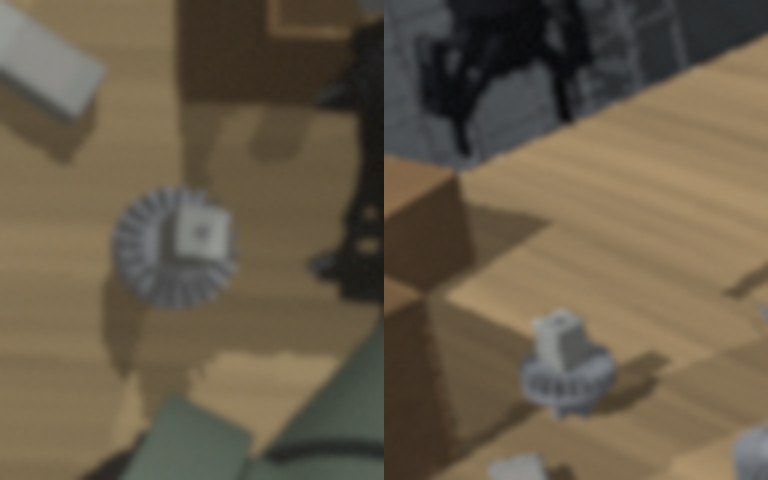

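The crops show the module standing at top-view pixel (422,174). The fingers are above it, and the open box's corner is at about (417,142). I'll check the clearance to the box.

Run:
```python
from h import *
for z in(0,.06,.12): print(z,plane("top",417,142,z).round(3), plane("top",437,142,z).round(3))
# scene: near rim corner at crop (460,175)->; base of that edge (428,295)
for u,v in[(92+(460-384)/4,70+172/4),(92+(472-384)/4,70+235/4)]: print([plane("scene",u,v,z).round(3).tolist() for z in(0,.06,.12)])
```

```text
0 [ 0.657 -0.303  0.   ] [ 0.659 -0.358  0.   ]
0.06 [ 0.64  -0.281  0.06 ] [ 0.642 -0.334  0.06 ]
0.12 [ 0.624 -0.259  0.12 ] [ 0.626 -0.309  0.12 ]
[[0.295, -0.742, 0.0], [0.372, -0.631, 0.06], [0.45, -0.52, 0.12]]
[[0.387, -0.613, 0.0], [0.458, -0.511, 0.06], [0.528, -0.409, 0.12]]
```

>>> arm_command --delta_pos '[[0.8,0.1,-0.42],[1,0,0],[1,0,0],[0.5,0,0],[0,0,0]]' --rotation '[[-0.1,0,0.05],[0,0,0],[0,0,0],[0,0,0],[0,0,0]]' --gripper -0.25 --grip_force 50

```text
clock: 4.9
position: [0.5576, -0.2736, 0.1542]
tool_rot: [1.61, 1.56, -0.025]
force: [-0.8, 0.6, 0.3]
grip_width: 0.0535
```

Run:
```python
from h import *; todo(.5505,-.281,.069,-4)
```

```text
t 4.9 pos [ 0.5576 -0.2736  0.1542] yaw -3.67 F [-0.8  0.6  0.3] w 0.0535
tool shift/30mm [ 2.836 -0.252  0.262] rot/6deg [ 0.055 -0.004 -0.104]
world dpos mm [ -7.1  -7.4 -85.2] in final tool axes/30mm [ 2.839 -0.22   0.262]
```

>>> arm_command --delta_pos '[[0.3,-0.23,0.26],[0,0,0],[0,0,0]]' --rotation '[[0,0,-0.1],[0,0,0],[0,0,0]]'

```text
clock: 5.2
position: [0.5514, -0.2809, 0.1475]
tool_rot: [1.521, 1.568, -0.113]
force: [0.1, -0.2, -0.5]
grip_width: 0.0531
```

Run:
```python
from h import *; todo(.5505,-.281,.069,-4)
t=optics.grab_frame("top")[:,:,::-1].copy(); s=optics.grab_frame("scene")[:,:,::-1].copy()
cv2.imwrite("pics/m2.png",np.hstack([crop(t,422,170,32,40,6),crop(s,138,135,32,40,6)]))
```

```text
t 5.2 pos [ 0.5514 -0.2809  0.1475] yaw -3.6 F [ 0.1 -0.2 -0.5] w 0.0531
tool shift/30mm [ 2.617 -0.037  0.004] rot/6deg [ 0.067  0.001 -0.029]
world dpos mm [ -0.9  -0.1 -78.5] in final tool axes/30mm [ 2.617 -0.029  0.004]
```

View pics/m2.png

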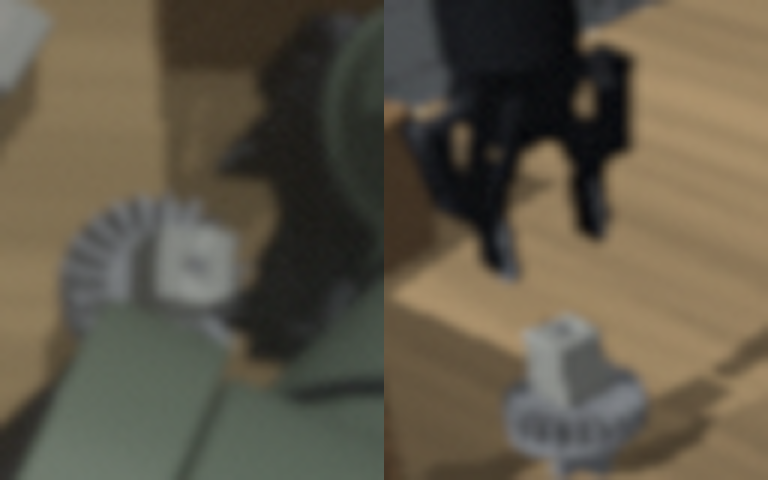

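The fingers straddle the block above it in both views, so I'm going down and gripping.

>>> arm_command --delta_pos '[[0.6,-0.03,0],[0.6,0,0],[0.6,0,0],[0.5,0,0],[0.25,0,0],[0,0,0]]' --rotation '[[0,0,0],[0,0,0],[0,0,0],[0,0,0],[0,0,0],[0,0,0]]'

```text
clock: 5.9
position: [0.5529, -0.2815, 0.0714]
tool_rot: [1.412, 1.562, -0.222]
force: [0.9, -0.1, 0.0]
grip_width: 0.0534
```

Run:
```python
from h import *; todo(.5505,-.281,.069,-4)
```

```text
t 5.9 pos [ 0.5529 -0.2815  0.0714] yaw -3.6 F [ 0.9 -0.1  0. ] w 0.0534
tool shift/30mm [ 0.079 -0.081 -0.012] rot/6deg [ 0.067  0.013 -0.082]
world dpos mm [-2.4  0.5 -2.4] in final tool axes/30mm [ 0.08  -0.081 -0.012]
```

>>> arm_command --delta_pos '[[0.05,-0.08,0],[0,0,0]]' --rotation '[[0.05,0,-0.08],[0,0,0]]'

```text
clock: 6.1
position: [0.5507, -0.2817, 0.0708]
tool_rot: [0.285, 1.569, -1.355]
force: [0.3, 0.6, 1.1]
grip_width: 0.0535
```

>>> arm_command --delta_pos '[[0,0,0],[0,0,0],[0,0,0],[0,0,0],[0,0,0]]' --rotation '[[0,0,0],[0,0,0],[0,0,0],[0,0,0],[0,0,0]]' --gripper 1 --grip_force 80

```text
clock: 6.6
position: [0.5512, -0.2817, 0.0721]
tool_rot: [0.758, 1.568, -0.881]
force: [0.6, 0.2, -3.4]
grip_width: 0.0311
```

Run:
```python
from h import *; todo(.5505,-.281,.2,-4)
```

```text
t 6.6 pos [ 0.5512 -0.2817  0.0721] yaw -3.92 F [ 0.6  0.2 -3.4] w 0.0311
tool shift/30mm [-4.263 -0.016 -0.014] rot/6deg [ 0.013  0.02  -0.019]
world dpos mm [ -0.7   0.7 127.9] in final tool axes/30mm [-4.263 -0.025 -0.022]
```

>>> arm_command --delta_pos '[[-0.5,0,0],[-1,0,0],[-1,0,0],[-1,0,0],[-0.9,0,0]]' --rotation '[[0,0,0],[0,0,0],[0,0,0],[0,0,0],[0,0,0]]'

```text
clock: 7.1
position: [0.5487, -0.2809, 0.2087]
tool_rot: [-1.459, 1.566, -3.099]
force: [0.1, -0.9, -3.3]
grip_width: 0.0308
```

Run:
```python
from h import *; todo(.4985,.203,.19,6.5)
```

```text
t 7.1 pos [ 0.5487 -0.2809  0.2087] yaw -3.98 F [ 0.1 -0.9 -3.3] w 0.0308
tool shift/30mm [  0.629  -2.787 -15.974] rot/6deg [-1.747e+00  1.000e-03  4.200e-02]
world dpos mm [-50.2 483.9 -18.7] in final tool axes/30mm [  0.625   0.162 -16.214]
```

>>> arm_command --delta_pos '[[0,-0.1,-0.6],[0,-0.1,-1],[0,0,-1],[0,0,-1],[0,0,-1],[0,0,-1],[0,0,-1],[0,0,-1],[0,0,-1],[0,0,-1]]' --rotation '[[-0.35,0,0],[-0.35,0,0],[-0.35,0,0],[-0.35,0,0],[-0.35,0,0],[0,0,0],[0,0,0],[0,0,0],[0,0,0],[0,0,0]]'

```text
clock: 8.1
position: [0.5194, 0.0147, 0.2173]
tool_rot: [0.839, 1.566, -0.61]
force: [0.4, -0.2, -3.2]
grip_width: 0.0312
```

Run:
```python
from h import *; todo(.4985,.203,.19,6.5)
```

```text
t 8.1 pos [0.5194 0.0147 0.2173] yaw 6.94 F [ 0.4 -0.2 -3.2] w 0.0312
tool shift/30mm [ 0.89   0.063 -6.319] rot/6deg [ 0.073  0.031 -0.035]
world dpos mm [-20.9 188.3 -27.3] in final tool axes/30mm [ 0.91   0.018 -6.316]
```

>>> arm_command --delta_pos '[[0.15,0,-1],[0.15,0,-1],[0.15,0,-1],[0.15,0,-1],[0.15,0,-0.9],[0.15,0,-0.6],[0,0,-0.2],[0,0,0],[0,0,0]]' --rotation '[[0.07,0.03,-0.03],[0,0,0],[0,0,0],[0,0,0],[0,0,0],[0,0,0],[0,0,0],[0,0,0],[0,0,0]]'

```text
clock: 9.0
position: [0.4933, 0.1966, 0.1929]
tool_rot: [2.784, 1.568, 1.339]
force: [-0.1, -1.2, -4.0]
grip_width: 0.0314
```

Run:
```python
from h import *; todo(.4985,.203,.15,6.5)
t=optics.grab_frame("top")[:,:,::-1].copy(); s=optics.grab_frame("scene")[:,:,::-1].copy()
cv2.imwrite("pics/t3.png",t); cv2.imwrite("pics/s3.png",s)
cv2.imwrite("pics/m3.png",np.hstack([crop(t,225,180,32,48,6),crop(s,262,180,32,48,6)]))
```

```text
t 9.0 pos [0.4933 0.1966 0.1929] yaw 7.16 F [-0.1 -1.2 -4. ] w 0.0314
tool shift/30mm [ 1.429  0.198 -0.187] rot/6deg [ 0.11  -0.023 -0.008]
world dpos mm [  5.2   6.4 -42.9] in final tool axes/30mm [ 1.429  0.197 -0.192]
```

View pics/m3.png

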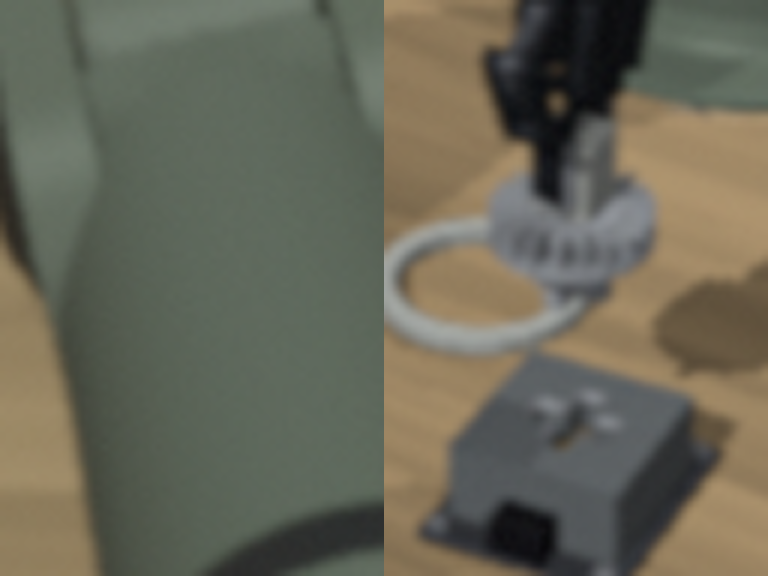

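The scene view shows the module held upright above the socket, with its disc centre at about u=261.4. The arm hides the top view here. I'll compare the projections numerically.

Run:
```python
from h import *
def row_centre(im,u0,u1,v0,v1):
    hsv=cv2.cvtColor(im,cv2.COLOR_BGR2HSV); m=((hsv[:,:,1]<60)&(hsv[:,:,2]>70)).astype(np.uint8)[v0:v1,u0:u1]
    n,l,st,c=cv2.connectedComponentsWithStats(m); k=1+st[1:,4].argmax(); return st[k]+[u0,v0,0,0,0],c[k]+[u0,v0]
im0=cv2.imread("pics/scene0.png"); im3=cv2.imread("pics/s3.png")
print(row_centre(im0,118,158,154,172),proj("scene",[.5505,-.281,.04]))
p=monitor.observe()["position"]; z=p[2]-.072+.04
print(row_centre(im3,240,284,162,180),p,proj("scene",[p[0],p[1],z]))
# row profile of edges, warm-cool difference (R-B), subpixel at half level
for im,vs,a,b in((im0,(159,161,163,165),118,158),(im3,(166,168,170,172),240,284)):
    for v in vs:
        d=im[v,a:b,2].astype(float)-im[v,a:b,0]; print(v,d.astype(int).tolist())
```

```text
(array([125, 154,  25,  18, 373]), array([137.04289544, 162.59785523])) (np.float64(137.72101702750945), np.float64(161.84449958645533))
(array([240, 162,  36,  18, 474]), array([259.51687764, 170.10970464])) [0.49351085 0.19628173 0.19288211] (np.float64(260.8515759155028), np.float64(167.87783378142186))
159 [40, 39, 39, 38, 37, 36, 35, 30, 21, 10, 0, -3, -2, -1, 1, 1, 2, 1, 1, 1, 1, 0, 1, 0, -1, -5, -7, -8, -8, -7, 4, 29, 49, 54, 53, 51, 47, 43, 41, 37]
161 [37, 38, 39, 38, 39, 40, 36, 25, 5, -5, -7, -8, -8, -6, -5, -2, -1, 0, 1, 1, -1, -2, -5, -7, -8, -8, -8, -9, -9, -9, -5, 11, 31, 41, 39, 36, 34, 35, 35, 36]
163 [37, 37, 37, 37, 38, 38, 36, 22, 4, -6, -8, -7, -7, -7, -7, -7, -6, -6, -6, -7, -6, -8, -8, -9, -8, -8, -7, -8, -7, -7, -4, 10, 28, 36, 38, 39, 36, 35, 35, 34]
165 [37, 38, 38, 38, 38, 37, 37, 28, 9, -4, -6, -7, -7, -5, -6, -6, -5, -6, -6, -7, -7, -6, -7, -7, -6, -6, -6, -6, -5, -5, 0, 16, 30, 37, 39, 38, 39, 39, 38, 38]
166 [55, 56, 56, 57, 56, 57, 47, 22, -1, -8, -8, -8, -7, -7, -5, -4, -3, -5, -4, -4, -5, -2, 0, 1, 1, -2, -4, -7, -8, -9, -8, -9, -10, -9, 1, 31, 55, 62, 61, 61, 62, 62, 63, 62]
168 [34, 29, 27, 25, 23, 21, 17, 7, -4, -8, -8, -7, -7, -7, -7, -7, -6, -7, -6, -6, -3, -2, -1, -1, -3, -7, -9, -9, -9, -9, -8, -8, -9, -10, 2, 32, 55, 62, 61, 62, 61, 60, 61, 61]
170 [1, 0, 0, 1, 1, 1, 0, -4, -6, -7, -7, -6, -6, -6, -6, -6, -6, -7, -7, -7, -8, -8, -8, -7, -8, -8, -9, -9, -7, -8, -8, -8, -8, -8, 6, 35, 55, 59, 59, 59, 60, 61, 61, 60]
172 [6, 9, 14, 16, 20, 19, 16, 7, -2, -7, -7, -6, -5, -6, -7, -6, -6, -6, -7, -6, -6, -6, -7, -7, -6, -7, -8, -7, -8, -8, -7, -7, -7, -5, 13, 40, 55, 58, 59, 59, 58, 59, 59, 59]
```

>>> arm_command --delta_pos '[[0.6,0.19,-0.21],[0.7,0,0],[0.5,0,0],[0,0,0],[0,0,0]]' --rotation '[[0.09,-0.02,0],[0,0,0],[0,0,0],[0,0,0],[0,0,0]]'

```text
clock: 9.6
position: [0.5007, 0.1992, 0.1393]
tool_rot: [1.709, 1.567, 0.246]
force: [0.2, 1.5, -3.6]
grip_width: 0.0309
```

Run:
```python
from h import *; todo(.4985,.2033,.122,6.6)
```

```text
t 9.6 pos [0.5007 0.1992 0.1393] yaw 6.19 F [ 0.2  1.5 -3.6] w 0.0309
tool shift/30mm [ 0.577 -0.06  -0.143] rot/6deg [-0.069 -0.005 -0.038]
world dpos mm [ -2.2   4.1 -17.3] in final tool axes/30mm [ 0.577 -0.056 -0.144]
```

>>> arm_command --delta_pos '[[0.2,-0.06,-0.15],[0,0,0],[0,0,0]]' --rotation '[[-0.06,0,-0.03],[0,0,0],[0,0,0]]'

```text
clock: 9.9
position: [0.4991, 0.2036, 0.1347]
tool_rot: [2.076, 1.568, 0.619]
force: [1.0, -1.1, -4.3]
grip_width: 0.0306
```

Run:
```python
from h import *; todo(.4985,.2033,.122,6.6)
s=optics.grab_frame("scene")[:,:,::-1].copy()
cv2.imwrite("pics/m4.png",crop(s,262,185,32,40,8)); todo(.4985,.2033,.122,6.6)
```

```text
t 9.9 pos [0.4991 0.2036 0.1347] yaw 6.52 F [ 1.  -1.1 -4.3] w 0.0306
tool shift/30mm [ 0.425 -0.023  0.007] rot/6deg [-0.013 -0.014 -0.025]
world dpos mm [ -0.6  -0.3 -12.7] in final tool axes/30mm [ 0.425 -0.021  0.007]
t 9.95 pos [0.4991 0.2037 0.1347] yaw 6.53 F [ 0.3 -0.2 -3.6] w 0.0308
tool shift/30mm [ 0.423 -0.021  0.012] rot/6deg [-0.012 -0.015 -0.025]
world dpos mm [ -0.6  -0.4 -12.7] in final tool axes/30mm [ 0.424 -0.02   0.011]
```

View pics/m4.png

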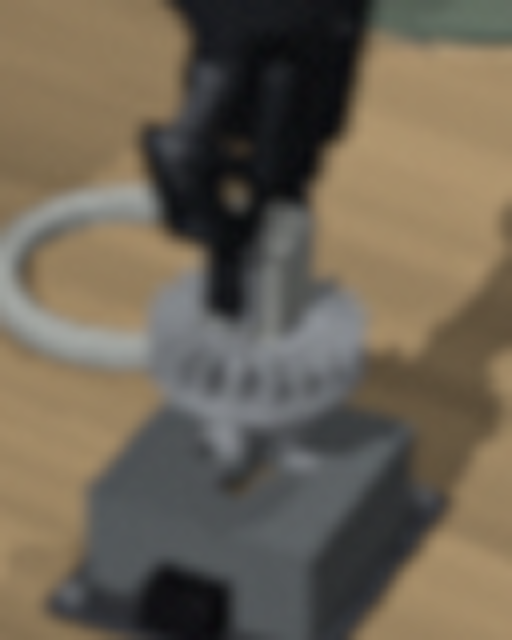

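The foot is right above the slot, so I'm going down gently and watching the force.

>>> arm_command --delta_pos '[[0.2,-0.02,0],[0.2,0,0],[0.15,0,0],[0,0,0]]' --rotation '[[0,0,-0.02],[0,0,0],[0,0,0],[0,0,0]]'

```text
clock: 10.35
position: [0.4991, 0.2037, 0.1174]
tool_rot: [2.274, 1.568, 0.817]
force: [2.9, -1.1, -5.5]
grip_width: 0.0308
```

Run:
```python
from h import *; todo(.4985,.2033,.115,6.6); print(monitor.observe()["moment"].round(2))
```

```text
t 10.35 pos [0.4991 0.2037 0.1174] yaw 6.55 F [ 2.9 -1.1 -5.5] w 0.0308
tool shift/30mm [ 0.08  -0.021  0.011] rot/6deg [-0.009 -0.017 -0.021]
world dpos mm [-0.6 -0.4 -2.4] in final tool axes/30mm [ 0.08  -0.021  0.011]
[-0.31 -0.54 -0.01]
```

>>> arm_command --delta_pos '[[0.15,0,0],[0.15,0,0],[0.15,0,0],[0,0,0]]' --rotation '[[0,0,0],[0,0,0],[0,0,0],[0,0,0]]'

```text
clock: 10.75
position: [0.4994, 0.2034, 0.1025]
tool_rot: [2.122, 1.568, 0.665]
force: [2.6, -0.1, -3.6]
grip_width: 0.0309
```

Run:
```python
from h import *; todo(.4985,.2033,.092,6.6); print(monitor.observe()["moment"].round(2))
```

```text
t 10.75 pos [0.4994 0.2034 0.1025] yaw 6.52 F [ 2.6 -0.1 -3.6] w 0.0309
tool shift/30mm [ 0.349 -0.031  0.   ] rot/6deg [-0.013 -0.014 -0.023]
world dpos mm [ -0.9  -0.1 -10.5] in final tool axes/30mm [ 0.35 -0.03 -0.  ]
[-0.13 -0.5   0.08]
```

>>> arm_command --delta_pos '[[0.15,0.02,0],[0.1,0,0],[0.1,0,0],[0,0,0]]' --rotation '[[0,0,0],[0,0,0],[0,0,0],[0,0,0]]'

```text
clock: 11.15
position: [0.4998, 0.2035, 0.0921]
tool_rot: [2.499, 1.568, 1.042]
force: [-2.2, -2.2, 10.0]
grip_width: 0.0311
```

Run:
```python
from h import *; todo(.4985,.2033,.092,6.6); print(monitor.observe()["moment"].round(2))
```

```text
t 11.15 pos [0.4998 0.2035 0.0921] yaw 6.51 F [-2.2 -2.2 10. ] w 0.0311
tool shift/30mm [ 0.004 -0.045  0.002] rot/6deg [-0.015 -0.021 -0.016]
world dpos mm [-1.3 -0.2 -0.1] in final tool axes/30mm [ 0.004 -0.045  0.002]
[-0.51  0.65  0.07]
```

>>> arm_command --delta_pos '[[0.05,0,0],[0.05,0,0]]' --rotation '[[0,0,0],[0,0,0]]'

```text
clock: 11.35
position: [0.5, 0.2037, 0.0917]
tool_rot: [2.752, 1.566, 1.294]
force: [-14.1, -5.8, 53.3]
grip_width: 0.0311
```

Run:
```python
from h import *
todo(.4985,.2033,.092,6.6); s=optics.grab_frame("scene")[:,:,::-1].copy(); optics.grab_frame("scene"); todo(.4985,.2033,.092,6.6)
cv2.imwrite("pics/m5.png",crop(s,262,190,32,36,8))
```

```text
t 11.35 pos [0.5    0.2037 0.0917] yaw 6.49 F [-14.1  -5.8  53.3] w 0.0311
tool shift/30mm [-0.012 -0.05   0.006] rot/6deg [-0.018 -0.039 -0.016]
world dpos mm [-1.5 -0.4  0.3] in final tool axes/30mm [-0.012 -0.05   0.006]
t 11.45 pos [0.5    0.2037 0.0917] yaw 6.49 F [-12.1  -5.   42.5] w 0.0307
tool shift/30mm [-0.01  -0.05   0.006] rot/6deg [-0.019 -0.04  -0.017]
world dpos mm [-1.5 -0.4  0.3] in final tool axes/30mm [-0.01  -0.05   0.006]
```

View pics/m5.png

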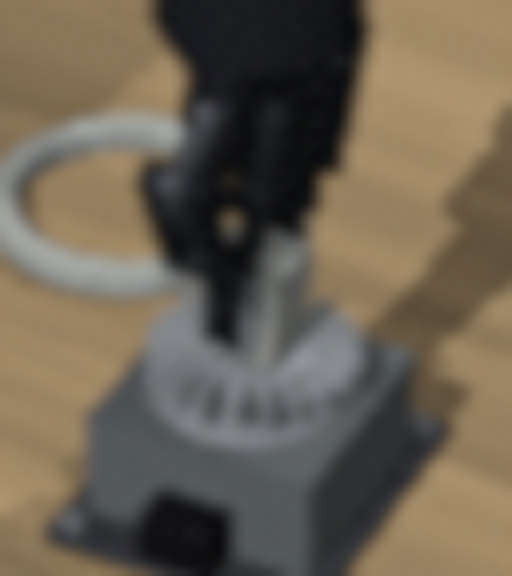

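The hard stop is reached and the plate sits flush. The force jumps to about 42–53 N with no further travel. I'll ease to a moderate hold-down push.

>>> arm_command --delta_pos '[[0.03,-0.01,0],[0.03,0,0],[0.03,0,0]]' --rotation '[[0,0,0],[0,0,0],[0,0,0]]'

```text
clock: 11.75
position: [0.4999, 0.2036, 0.0918]
tool_rot: [2.747, 1.564, 1.289]
force: [-6.7, -2.7, 26.6]
grip_width: 0.0312
```

Run:
```python
from h import *
for i in range(6): optics.grab_frame("scene")
todo(.4985,.2033,.092,6.6); s=optics.grab_frame("scene")[:,:,::-1].copy(); cv2.imwrite("pics/s6.png",s)
for i in range(4): optics.grab_frame("top")
todo(.4985,.2033,.092,6.6)
```

```text
t 12.05 pos [0.4999 0.2036 0.0918] yaw 6.47 F [-5.9 -2.1 26.1] w 0.0313
tool shift/30mm [-0.007 -0.047  0.004] rot/6deg [-0.022 -0.058 -0.024]
world dpos mm [-1.4 -0.3  0.2] in final tool axes/30mm [-0.007 -0.047  0.003]
t 12.3 pos [0.4999 0.2036 0.0918] yaw 6.47 F [-5.7 -2.8 25.5] w 0.0308
tool shift/30mm [-0.006 -0.047  0.004] rot/6deg [-0.021 -0.058 -0.024]
world dpos mm [-1.4 -0.3  0.2] in final tool axes/30mm [-0.006 -0.048  0.004]
```

View pics/s6.png

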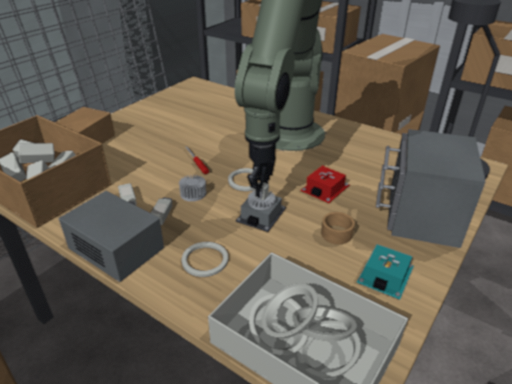

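>>> arm_command --delta_pos '[[0.03,0,0],[0.035,0,0]]' --rotation '[[0,-0.06,-0.02],[0,-0.02,0]]'

```text
clock: 12.5
position: [0.5, 0.2037, 0.0917]
tool_rot: [0.541, 1.57, -0.917]
force: [-9.3, -3.6, 33.4]
grip_width: 0.031
```

Run:
```python
from h import *
for i in range(10): optics.grab_frame("top")
todo(.4985,.2033,.092,6.6)
```

```text
t 13.0 pos [0.5    0.2036 0.0917] yaw 6.44 F [-6.7 -3.3 28.3] w 0.0309
tool shift/30mm [-0.009 -0.051  0.005] rot/6deg [-0.026  0.007 -0.007]
world dpos mm [-1.5 -0.3  0.3] in final tool axes/30mm [-0.009 -0.051  0.005]
```

The tool is level, seated against the hard stop and holding steady at about 28 N, so I'm handing in.

Run:
```python
from workcell import bot, monitor
bot.job_done(); s=monitor.observe(); print(s["clock"],s["position"],s["force"],s["grip_width"])
```

```text
the job is handed in; nothing more can be done
the job is handed in; nothing more can be done
```

I gripped the module by its white block, turned it about 10.5° to line up with the grey socket, slid the foot into the slot and pushed it down to the hard stop. I handed in at 13.0 s with the gripper still holding it down.

**Last checks before hand-in:**
- **Seating:** the tool stopped at z = 0.0917 m, against about 0.092 m expected when flush. The push force rose steeply with no further travel, and the last close picture showed the plate on the socket.
- **Hold:** the push was steady at about 28 N, against the spring's 14 N. The grip was 80 N on the block at 31 mm opening, and the tool was level to within about 0.1°.
- **Bystanders:** they looked unmoved in the last full scene picture, judged by eye only.

**Disagreements:**
- A sideways force of about 7 N remained, and the tool sat about 1.5 mm in x from my camera estimate of the slot centre. The foot probably rests lightly on one slot wall.
- The wrist force briefly reached about 53 N, acting through the held module, when it hit the stop. I eased it off afterwards.
- The arm blocked the top camera over the socket, so only the scene camera confirmed the final fit.
- The state could not be read after hand-in, so I did not check the last second.

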